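# Load the battery pack into the rearing-shelf climate station

### The job

Pick up the yellow battery pack and set it all the way into the pocket in the sloped face of the grey climate station, then swing the red locking lever down flat over it, and last close the white cover and press it until its catch snaps. Leave the other things on the table where they stand.

Things in the scene. Friction and masses are not known exactly. Their poses are not given: they have to be found in the camera images.
- battery: Loose yellow battery pack with a black upper band, 72 (own x) x 44 (own y) x 66 mm high, about 0.25 kg, standing on the table. Origin: centre of its underside, z up. It is alike both ways round (half turn about z); grip it across the 44 mm. In the pocket its long side runs up the slope.
- station: Climate station: fixed dark grey wedge, 166 x 150 mm, with a light grey face sloping 25 degrees, low side towards the robot. Origin: under its middle, on the table. It carries the pocket, lever and cover.
- socket: Frame of the battery pocket in the face. Origin: centre of its floor; z square to the face, leaning 25 degrees from vertical towards the robot; x up the slope; y level. Pocket 78 (x) x 50 (y) mm, 22 mm deep, 3 mm chamfer; the face lies at z = 22 mm and spans x -86..80, y -72..72 mm. A seated pack's origin is at this origin, long side along x, top at z = 66 mm.
- lever (a joint): Angle of the red locking lever (rad): 0 shut, lying parallel to the sloped face over the seated pack with its underside 2 mm above it; about 1.57 standing square to the face; at the start it leans open towards the robot at 1.65 to 1.9. Stays where it is left (light friction). Its rotation axis is parallel to the socket's y.
- lever_hinge (a point): Hinge axis of the lever, at socket frame (-54, 0, 72) mm, on the low side of the pocket between two steel posts (y +-23 mm, up to z = 76 mm).
- lever_pad (a point): Ribbed thumb pad at the lever's free end, on its outer side (the upper side when shut): 75 mm from the hinge along the lever and 6 mm out from it. The lever is 84 mm long, 28 mm wide, 8 mm thick; when shut the pad is at socket frame (21, 0, 78) mm.
- cover (a joint): Angle of the white cover (rad): 0 fully shut (snapped); about 0.08 where it rests on its catch, which then takes about 4 to 9 N at the pad to pass; starts wide open at 1.6 to 1.8. Stiff hinge, stays where it is left. Its rotation axis is parallel to the socket's y.
- cover_hinge (a point): Hinge axis of the cover, at socket frame (78, 0, 24) mm, along the high edge of the face.
- cover_pad (a point): Middle of the blue stripe on the cover's outer face: 130 mm from the hinge along the cover, 69 mm out from the hinge plane. The cover is a hollow box 160 mm from hinge to free edge (blue lip 10 mm beyond), 140 mm wide, 69 mm deep. Shut, the pad is at socket (-52, 0, 93) mm; open, the free edge stands up and the outer face looks away from the robot.
- jar: Bystander: clear rearing cup with dark substrate, 102 mm across, 73 mm high, origin under its centre. Leave alone.
- label_roll: Bystander: roll of blank labels, 55 mm across, 25 mm high, origin under its centre. Leave alone.
- canister: Bystander: square clear canister with a brown lid, 68x58x113 mm, standing on the scale at the left, origin under its centre. Leave alone.
Not all that is in view belongs to the job. There is more than one size of the battery; the job needs the largest.

How it is judged (in metres and radians):
On the way, in this order (a step that is already met when the one before it is completed fails the run):
1. the battery pack is fully home in the pocket (distance between battery and socket below 0.006 m and z of battery in the frame of socket below 0.004 m and angle between the z axis of battery and the z axis of socket, either way round below 0.08 rad), for 0.2 s.
2. with the pack home, the lever is swung shut, the cover still open (all of step 1 and value of joint lever below 0.06 rad and value of joint cover above 0.2 rad), for 0.1 s.
3. the cover is snapped shut over them (all of step 1 and value of joint lever below 0.06 rad and value of joint cover below 0.035 rad), for 0.2 s.
At the end, for the whole second after the job is handed in: The battery pack rests on the pocket's floor (origin within 6 mm of the pocket's, less than 4 mm up, square within 0.08 rad), the lever is shut (under 0.06 rad) and the cover is snapped shut (under 0.035 rad) (all of step 3 and linear speed of battery below 0.02 m/s); the robot touches nothing.
It fails at once if a bystander (rearing cup, label roll or canister) is shifted by more than 4 cm (distance of any of jar, label_roll, canister from where it was at the start of the episode above 0.04 m).
It also fails if it takes over 58 s, if anything falls off the work surface, if the arm or the gripper's body presses on something with over 40 N, if the wrist force passes 120 N, or if a joint passes its speed limit or range.

### The arm

A 6-joint arm with a two-finger parallel gripper is mounted at the origin on a cart in front of the work surface, level with it; the furniture and walls round the work are solid. World frame = base frame: x ahead of the robot, y to its left, z up, the work surface at z = 0. Lengths are in mm, angles in degrees, forces in N, time in s.
With the tool pointing down it reaches from about 350 to 850 mm from the base axis. Payload 8.1 kg.
Tool frame: the origin (TCP) lies on the centre line of the jaws, within the pads' length; the fingertips stand 14 mm ahead of it and the grasp point (between the pads) lies 5 mm behind it; z points along the fingers, y is the line along which they close (so a half turn about z gives the same grasp; the last joint's range is limited). The gripper opens to 85 mm and grips with 20 to 120 N. Pads are 22 mm wide; open, the fingers measure 114 mm over their backs; the gripper's body (76 mm by 85 mm) begins 54 mm behind the grasp point. The pads swing forward as they close: fully open they stand 13 mm farther back than shut.
Start: joints at [-70.955, 7.471, 85.268, -0, 87.261, -4.893], TCP at [243.47, -548.386, 245.292] pointing down, gripper open.
Joint ranges: [-169.43, 169.43], [-51.17, 129.36], [1.28, 143.12], [-76.62, 256.62], [0, 156.53], [-152.29, 152.29]. Speed limits (degrees/s): [136.94, 136.94, 159.86, 180, 180, 180].

### API

Orientations are given as [roll, pitch, yaw] about the fixed x, y, z axes, in that order (R = Rz(yaw) Ry(pitch) Rx(roll)).
In Python, from bench import sense, snapshot, camera_info, hand_in gives the robot as it stands. The module is installed in compiled form; this text tells all that it offers.
- The arm moves only by the tool apply_moves, never from a script. Its argument "deltas" is a list of rows, each a list of 7 numbers: the shift along the tool's x, y, z scaled (see below), then the turn, a rotation vector about the tool's x, y, z scaled (see below), then the opening, from 0 (shut) to 1 (fully open). In form: [[dx, dy, dz, ax, ay, az, claw], ...]. A call has 1 to 8 rows; each row shifts and turns the commanded pose from where the row before left it, along the tool's axes as they then stand; what a row does not reach is not made up. The controller multiplies each number of a shift by 0.03 m and each number of a turn by 0.08 rad. A row lasts 1/8 s, in which the tool goes at most 62.5 mm and 10.7 degrees, less where a joint would pass 70% of its speed; a pose out of reach is approached as far as the arm can. A call with a number of a shift or a turn outside -1 to 1 is refused whole. A call with a gripper value outside its range is refused whole. The fingers move at their own pace and stop on an object; "grip_force" is the grip in N (left out, the last holds). Time passes only in rows, so rows that do not move let the fingers close. It gives the time, the measured TCP pose, the force, the opening and the grip force at its end, in the units of the state.
- sense(): the state, without advancing time (a new reading comes with each control period).
- snapshot(name): name is "side" or "top"; returns the picture (420x560x3 uint8, red, green, blue); there is no depth.
- camera_info(name): a dict with "vertical_fov" (degrees; the focal length in pixels is half the picture's height over the tangent of half this angle, whatever the lens; pixels are square), "cx", "cy" (the principal point, pixels), "origin" and "rotation" of the camera in the world. Camera axes: x right, y up, looking along -z (the intrinsics and any distortion apply to the point x, -y, -z); pixel columns grow to the right and rows downward; lengths in mm; the calibration is good to about 2 mm. A picture is of the moment at which its call begins. camera_info takes no time and is no camera call.
- hand_in(): hands the job in; it is judged then, once.
The state is a dict: "time": time; "joint_pos": joint angles; "qd": joint speeds; "joint_efforts": joint torques, N m; "tool_pos": TCP position; "tcp_rot": TCP orientation; "ft_force": force on the tool from outside, world axes, zero at the start; "wrist_torque": the same for the moment, N m; "finger_gap": finger opening in mm; "grip_force": force on a finger pad.
Only numpy, scipy, OpenCV 4.12 (cv2) and the standard library are available. Lean on these libraries where they do the work, as an engineer would, in place of code of your own. Each camera call takes 0.05 s, during which the arm holds its last target. There are 200 camera calls.

## Working session

There is one attempt and no reset: what is moved stays moved. The work goes in short steps, Python scripts to look and compute and a tool call to move; the robot and the scene stay as the last step left them, time stands still between calls to the robot, and variables do not carry over. Pictures are saved under pics/ and viewed, at most 10 in all, crops included, and the job is handed in when it is done.

Besides the shell and the picture viewer there is one more tool, called after "Request:" as name(argument=value, ...) on one line, values as JSON. apply_moves: Moves the arm, as the interface text tells. Its arguments: {"type":"object","properties":{"deltas":{"type":"array"},"grip_force":{"type":"number"}},"required":["deltas"]}

```bash
mkdir -p pics
python3 - <<'E'
from bench import *
import cv2,json
for n in("side","top"):
    im=snapshot(n); cv2.imwrite(f"pics/{n}0.png",im[:,:,::-1]); print(n,camera_info(n))
print(sense())
E
```

```text
side {'vertical_fov': 54.975732782406105, 'cx': 279.66645156910903, 'cy': 213.85052452366915, 'origin': array([ 324.09373175, -390.75837147,  903.90727617]), 'rotation': array([ 31.72135661,  -0.58041095, -23.53719538])}
top {'vertical_fov': 47.42418584792768, 'cx': 279.8547732196582, 'cy': 206.61398965217504, 'origin': array([-264.50824562,  437.91188991, 1288.50797159]), 'rotation': array([ 3.74386629e+01,  8.42102205e-03, -1.13960561e+02])}
{'time': 0.1, 'joint_pos': array([-7.09528104e+01,  7.51167499e+00,  8.53241594e+01,  1.01281775e-03,
        8.72608445e+01, -4.89202611e+00]), 'qd': array([ 0.0810704 , -0.02496885, -0.17981332,  0.09578031,  0.07862321,
        0.00507659]), 'joint_efforts': array([ 2.93590265e-04, -5.70954323e+01, -5.01940370e+01, -2.93131798e-04,
        8.22304428e-03, -8.56965835e-05]), 'tool_pos': array([ 243.34086577, -547.91955629,  244.32925347]), 'tcp_rot': array([-1.79903760e+02, -9.25249199e-03,  2.39391587e+01]), 'ft_force': array([-0.01825121,  0.04122485,  0.11756546]), 'wrist_torque': array([ 0.04682437,  0.00493519, -0.0522651 ]), 'grip_force': 0.0, 'finger_gap': 85.1850667653781}
```

View pics/side0.png

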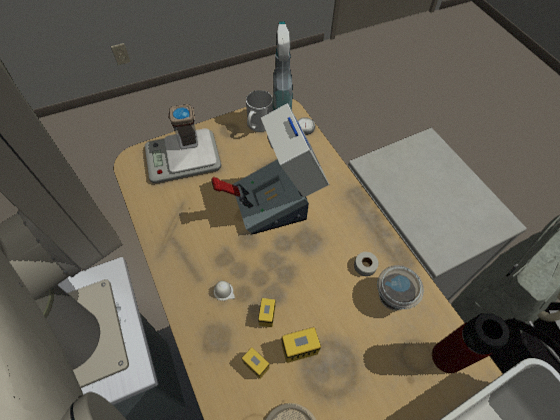

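View pics/top0.png

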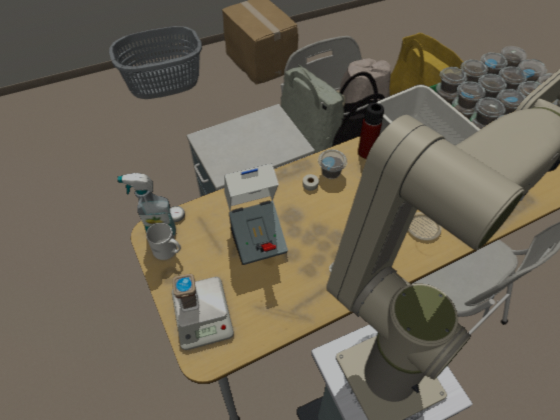

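Side view: big battery near (301,343), two smaller ones at (267,312) and (256,362), station at (270,200) with red lever at (225,187) and cover open. Top view: station at (258,232), batteries hidden by the arm. Next, enlarged crops and a calibration helper.

```bash
cat > h.py <<'E'
import numpy as np, cv2
from bench import *
from scipy.spatial.transform import Rotation as R
def cam(n):
    c=camera_info(n); f=210/np.tan(np.radians(c['vertical_fov']/2))
    return c,f,R.from_euler('xyz',c['rotation'],degrees=True).as_matrix()
def ray(n,u,v):
    c,f,M=cam(n); d=M@np.array([(u-c['cx'])/f,-(v-c['cy'])/f,-1.]); return c['origin'],d/np.linalg.norm(d)
def onz(n,u,v,z):
    o,d=ray(n,u,v); return o+d*(z-o[2])/d[2]
def proj(n,P):
    c,f,M=cam(n); q=(np.atleast_2d(P)-c['origin'])@M
    return np.c_[c['cx']+f*q[:,0]/-q[:,2], c['cy']-f*q[:,1]/-q[:,2]]
def tri(u1,u2):
    (o,d),(p,e)=ray('side',*u1),ray('top',*u2)
    s=np.linalg.lstsq(np.c_[d,-e],p-o,rcond=None)[0]
    a,b=o+d*s[0],p+e*s[1]; return (a+b)/2,np.linalg.norm(a-b)
E
python3 - <<'E'
from h import *
s=cv2.imread('pics/side0.png');t=cv2.imread('pics/top0.png')
a=cv2.resize(s[280:390,220:340],None,fx=4.5,fy=4.5,interpolation=2)
cv2.imwrite('pics/a.png',a)
b=cv2.resize(s[95:245,195:345],(600,600),interpolation=2); cv2.imwrite('pics/b.png',b)
c=cv2.resize(t[155:275,215:295],(400,600),interpolation=2); cv2.imwrite('pics/c.png',c)
hsv=cv2.cvtColor(s,cv2.COLOR_BGR2HSV)
m=cv2.inRange(hsv,(24,200,120),(34,255,255));m[:270]=0
n,l,st,ce=cv2.connectedComponentsWithStats(m)
for i in range(1,n):
    if st[i,4]>30:
        cn=cv2.findContours((l==i).astype('u1'),0,2)[0][0]
        r=cv2.minAreaRect(cn); print(st[i],r); print([onz('side',*p,66).round(1).tolist() for p in cv2.boxPoints(r)])
E
```

```text
(no output)
```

View pics/a.png

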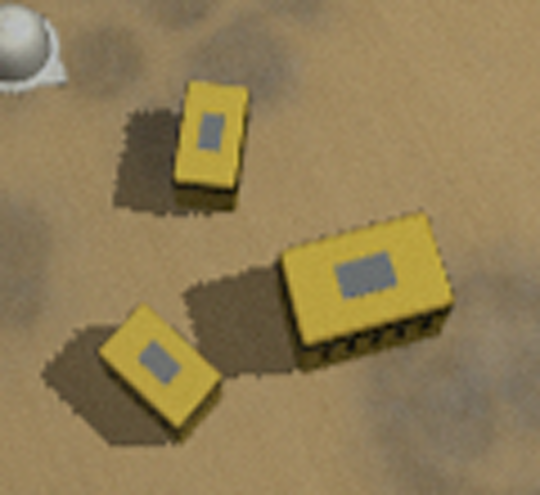

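View pics/b.png

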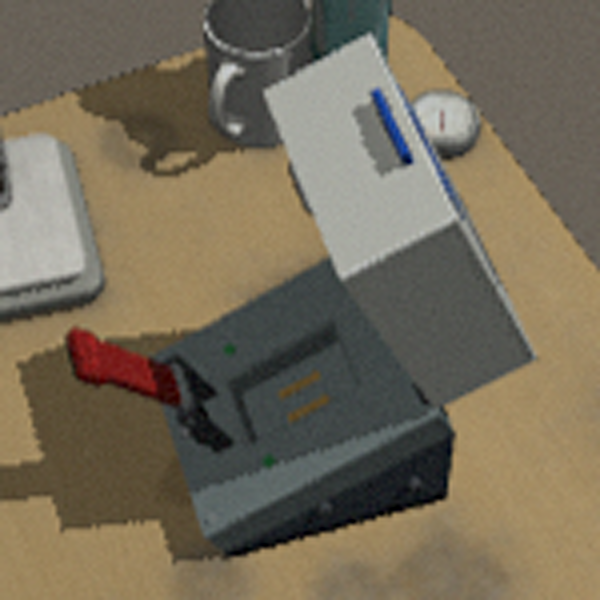

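View pics/c.png

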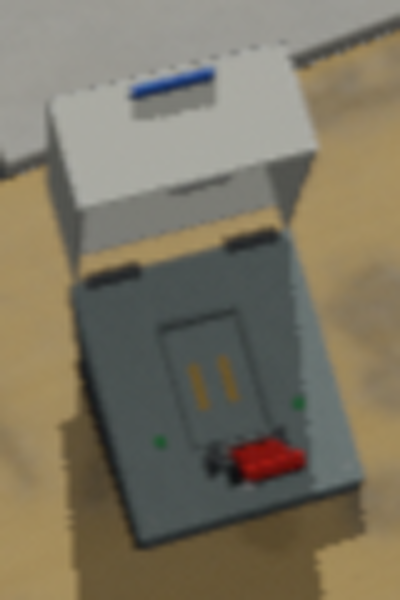

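Battery crop: the large pack (top face corners about (280,252),(425,213),(453,303),(303,345) in crop) stands to the right; small ones are separate. Station crops: pocket, green LEDs at b(230,350)/(268,461), c(160,441)/(298,403); lever leans open, cover stands open. Triangulate.

Run:
```python
from h import *
s=cv2.imread('pics/side0.png')
hsv=cv2.cvtColor(s,cv2.COLOR_BGR2HSV)
m=cv2.inRange(hsv,(20,170,140),(34,255,255));m[:270]=0
n,l,st,ce=cv2.connectedComponentsWithStats(m)
for i in range(1,n):
    if st[i,4]>60:
        cn=cv2.findContours(cv2.morphologyEx((l==i).astype('u1'),3,np.ones((5,5))),0,2)[0][0]
        print(st[i]); 
        P=np.array([onz('side',*p[0],66)[:2] for p in cn],dtype=np.float32); r=cv2.minAreaRect(P); print(r)
# manual corners of the big one
C=np.array([[280,252],[425,213],[453,303],[303,345]])/4.5+[219.9,279.9]
Q=np.array([onz('side',*p,66) for p in C]); print(Q.round(1),Q.mean(0),[np.linalg.norm(Q[i]-Q[i-1]).round(1) for i in range(4)])
b=lambda u,v:(195+u/4-.4,95+v/4-.4); c=lambda u,v:(215+u/5-.4,155+v/5-.4)
pts=dict(ledL=((230,350),(160,441)),ledR=((268,461),(298,403)),pHL=((335,325),(158,328)),pHR=((360,385),(238,310)),pLR=((250,442),(275,430)),pLL=((232,385),(195,450)),
 cLR=((205,490),(362,482)),cHR=((440,408),(292,232)),barA=((298,390),(197,385)),barB=((308,407),(228,378)))
T={}
for k,(x,y) in pts.items():
    T[k],e=tri(b(*x),c(*y)); print(k,T[k].round(1),'gap',e.round(1))
# lever in both
```

```text
[[ 425.5 -191.8   66. ]
 [ 494.3 -202.1   66. ]
 [ 488.  -243.6   66. ]
 [ 418.4 -233.4   66. ]] [ 456.55148976 -217.71081372   66.        ] [np.float64(42.2), np.float64(69.5), np.float64(42.0), np.float64(70.3)]
ledL [514.1 204.6  53.3] gap 1.6
ledR [504.8 115.8  53.7] gap 0.9
pHL [577.4 179.5  77.8] gap 1.6
pHR [571.4 129.1  78.5] gap 4.9
pLR [498.9 135.9  47. ] gap 5.8
pLL [506.9 185.3  42.1] gap 2.9
cLR [450.8 106.1  50.3] gap 25.3
cHR [600.7  80.1 100.2] gap 7.9
barA [547.  165.5  44.1] gap 3.0
barB [544.6 147.   47.4] gap 2.0
```

```bash
cat >> h.py <<'E'
def sockR(psi): return (R.from_euler('z',psi,degrees=True)*R.from_euler('y',-25,degrees=True)).as_matrix()
E
python3 - <<'E'
from h import *
from scipy.optimize import least_squares
b=lambda u,v:(195+u/4-.4,95+v/4-.4); c=lambda u,v:(215+u/5-.4,155+v/5-.4)
S=[(b(335,325),(40,25,22)),(b(360,385),(40,-25,22)),(b(250,442),(-40,-25,22)),(b(232,385),(-40,25,22)),(b(440,408),(80,-72,22))]
T=[(c(158,328),(40,25,22)),(c(238,310),(40,-25,22)),(c(275,430),(-40,-25,22)),(c(195,450),(-40,25,22)),
 (c(72,285),(80,72,22)),(c(292,232),(80,-72,22)),(c(362,482),(-86,-72,22)),(c(140,545),(-86,72,22))]
L=[(b(230,350),c(160,441),1),(b(268,461),c(298,403),-1)]
def res(p,full=0):
    M=sockR(p[3]); o=p[:3]; f=lambda q:o+np.array(q)@M.T
    r=[]
    for n,A in(('side',S),('top',T)):
        r+= [proj(n,f(q))[0]-u for u,q in A]
    for u,v,s in L:
        P=f((p[4],s*p[5],22)); r+=[proj('side',P)[0]-u,proj('top',P)[0]-v]
    return np.ravel(r)
r=least_squares(res,[548,156.5,41,-6,-40,45],loss='soft_l1'); print(r.x.round(2)); print(res(r.x).reshape(-1,2).round(1).tolist())
p=r.x;M=sockR(p[3])
for n,(x,y) in dict(levertip=((75,340),(303,452)),levertipR=((80,378),(304,468)),stripeL=((376,92),(133,92)),stripeR=((408,160),(213,75))).items():
    P,e=tri(b(*x),c(*y)); print(n,P.round(1),e.round(1),'sock',((P-p[:3])@M).round(1))
s=cv2.cvtColor(cv2.imread('pics/side0.png'),cv2.COLOR_BGR2HSV); print(s[342,285],s[350,310],s[335,310])
E
```

```text
[546.88 156.84  42.97  -5.89 -29.8   44.63]
[[-0.5, 0.1], [-0.7, 0.5], [-0.8, 0.9], [-1.6, -0.4], [-0.2, 2.3], [0.1, -0.4], [-0.5, -0.8], [-0.9, -0.4], [-0.3, -0.2], [-0.7, -0.1], [-0.6, -0.8], [0.3, -0.6], [-0.1, -0.8], [0.3, 0.7], [-0.4, 0.1], [0.4, 0.6], [-0.4, 0.2]]
levertip [405.8 158.7 171.8] 11.5 sock [-72.9 -12.6 176.2]
levertipR [406.6 154.7 145.7] 2.8 sock [-82.8 -16.5 152. ]
stripeL [597.4 175.  277.8] 2.6 sock [143.1  23.2 192.4]
stripeR [594.6 127.6 273.5] 2.6 sock [143.1 -24.2 187.6]
[ 24 169 183] [ 23 172 105] [ 24 169 184]
```

```bash
cat >> h.py <<'E'
def T2(p,rpy): return np.array(p,float),R.from_euler('xyz',rpy,degrees=True)
def plan(p1,r1,n=None,p0=None,r0=None,claw=1):
    s=sense()
    if p0 is None: p0=s['tool_pos']
    if r0 is None: r0=R.from_euler('xyz',s['tcp_rot'],degrees=True)
    dv=(r0.inv()*r1).as_rotvec(); p0=np.array(p0);p1=np.array(p1)
    if n is None: n=int(np.ceil(max(np.linalg.norm(p1-p0)/30,np.linalg.norm(dv)/.08,1)))
    for i in range(n):
        r=r0*R.from_rotvec(dv*i/n); d=r.inv().apply((p1-p0)/n)/30
        print([*[float(x) for x in np.round(np.r_[d,dv/n/.08],2)],claw])
E
python3 - <<'E'
from h import *
for u,v in((470,345),(400,287),(367,263),(267,312),(256,362),(290,415)): print(u,v,onz('side',u,v,30).round())
plan([456.5,-217.7,150],R.from_euler('xyz',[180,0,-8.5],degrees=True),16,p0=[243.5,-548.4,245.3])
E
```

```text
470 345 [ 789. -360.   30.]
400 287 [ 723. -189.   30.]
367 263 [ 684. -106.   30.]
267 312 [ 420. -122.   30.]
256 362 [ 359. -211.   30.]
290 415 [ 383. -329.   30.]
[0.69, -0.45, 0.2, -0.0, 0.0, 0.44, 1]
[0.67, -0.47, 0.2, -0.0, 0.0, 0.44, 1]
[0.65, -0.5, 0.2, -0.0, 0.0, 0.44, 1]
[0.63, -0.52, 0.2, -0.0, 0.0, 0.44, 1]
[0.61, -0.54, 0.2, -0.0, 0.0, 0.44, 1]
[0.6, -0.56, 0.2, -0.0, 0.0, 0.44, 1]
[0.58, -0.58, 0.2, -0.0, 0.0, 0.44, 1]
[0.55, -0.6, 0.2, -0.0, 0.0, 0.44, 1]
[0.53, -0.62, 0.2, -0.0, 0.0, 0.44, 1]
[0.51, -0.64, 0.2, -0.0, 0.0, 0.44, 1]
[0.49, -0.66, 0.2, -0.0, 0.0, 0.44, 1]
[0.46, -0.68, 0.2, -0.0, 0.0, 0.44, 1]
[0.44, -0.69, 0.2, -0.0, 0.0, 0.44, 1]
[0.41, -0.71, 0.2, -0.0, 0.0, 0.44, 1]
[0.39, -0.72, 0.2, -0.0, 0.0, 0.44, 1]
[0.36, -0.73, 0.2, -0.0, 0.0, 0.44, 1]
```

Request:
apply_moves(deltas=[[0.69, -0.45, 0.2, 0, 0, 0.44, 1], [0.67, -0.47, 0.2, 0, 0, 0.44, 1], [0.65, -0.5, 0.2, 0, 0, 0.44, 1], [0.63, -0.52, 0.2, 0, 0, 0.44, 1], [0.61, -0.54, 0.2, 0, 0, 0.44, 1], [0.6, -0.56, 0.2, 0, 0, 0.44, 1], [0.58, -0.58, 0.2, 0, 0, 0.44, 1], [0.55, -0.6, 0.2, 0, 0, 0.44, 1]])

```text
time: 1.1
tool_pos: [350.2, -382.3, 196.6]
tcp_rot: [-180.0, 0.0, 7.7]
ft_force: [0.3, 0.2, -0.1]
finger_gap: 85.3
grip_force: 0.0
```

Request:
apply_moves(deltas=[[0.53, -0.62, 0.2, 0, 0, 0.44, 1], [0.51, -0.64, 0.2, 0, 0, 0.44, 1], [0.49, -0.66, 0.2, 0, 0, 0.44, 1], [0.46, -0.68, 0.2, 0, 0, 0.44, 1], [0.44, -0.69, 0.2, 0, 0, 0.44, 1], [0.41, -0.71, 0.2, 0, 0, 0.44, 1], [0.39, -0.72, 0.2, 0, 0, 0.44, 1], [0.36, -0.73, 0.2, 0, 0, 0.44, 1]])

```text
time: 2.1
tool_pos: [456.0, -217.0, 148.7]
tcp_rot: [-180.0, 0.0, -8.4]
ft_force: [0.1, 0.2, 0.5]
finger_gap: 85.4
grip_force: 0.0
```

Run:
```python
from h import *
s=sense();print(s['time'],s['tool_pos'],s['tcp_rot'],s['joint_pos'])
plan([456.5,-217.7,44],R.from_euler('xyz',[180,0,-8.5],degrees=True),5)
```

```text
2.1 [ 456.00573302 -216.98147511  148.70275394] [-1.79982405e+02  3.85744786e-02 -8.39736461e+00] [-3.12664148e+01 -3.38685281e+00  1.06664492e+02  1.25423946e-03
  7.67647412e+01  6.71306681e+01]
[0.0, 0.0, 0.7, -0.0, 0.0, 0.0, 1]
[0.0, 0.0, 0.7, -0.0, 0.0, 0.0, 1]
[0.0, 0.0, 0.7, -0.0, 0.0, 0.0, 1]
[0.0, 0.0, 0.7, -0.0, 0.0, 0.0, 1]
[0.0, 0.0, 0.7, -0.0, 0.0, 0.0, 1]
```

Request:
apply_moves(deltas=[[0, 0, 0.7, 0, 0, 0, 1], [0, 0, 0.7, 0, 0, 0, 1], [0, 0, 0.7, 0, 0, 0, 1], [0, 0, 0.7, 0, 0, 0, 1], [0, 0, 0.7, 0, 0, 0, 1], [0, 0, 0, 0, 0, 0, 1], [0, 0, 0, 0, 0, 0, 0.4], [0, 0, 0, 0, 0, 0, 0.4]], grip_force=50)

```text
time: 3.1
tool_pos: [456.7, -218.4, 45.5]
tcp_rot: [180.0, -0.1, -8.3]
ft_force: [-0.9, 0.1, 0.8]
finger_gap: 51.7
grip_force: 0.0
```

Request:
apply_moves(deltas=[[0, 0, 0, 0, 0, 0, 0.2], [0, 0, 0, 0, 0, 0, 0.2], [0, 0, 0, 0, 0, 0, 0.2], [0, 0, 0, 0, 0, 0, 0.2], [0, 0, 0, 0, 0, 0, 0.2]], grip_force=50)

```text
time: 3.72
tool_pos: [456.9, -218.3, 45.6]
tcp_rot: [180.0, -0.1, -8.3]
ft_force: [0.1, 1.1, 6.2]
finger_gap: 43.4
grip_force: 52.3
```

Run:
```python
from h import *
im=snapshot('side')[:,:,::-1].copy()
cv2.imwrite('pics/g.png',cv2.resize(im[270:400,210:360],(600,520),interpolation=2)); s=sense();print(s['tool_pos'],s['tcp_rot'],s['ft_force'],s['finger_gap'])
```

```text
[ 456.83891512 -218.30050972   45.57266492] [ 1.79963336e+02 -1.17786634e-01 -8.33247432e+00] [0.50498201 1.03811591 6.59276658] 43.46793883643964
```

View pics/g.png

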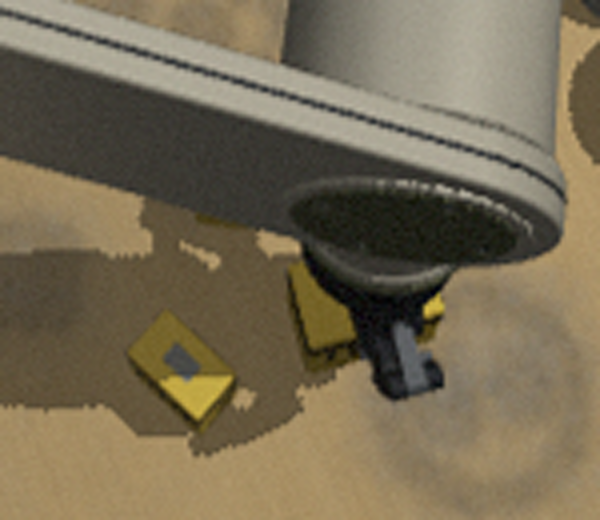

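The pack is gripped at its middle (crop (340,320)), with neighbours untouched. Lift and plan to hover.

```bash
cat >> h.py <<'E'
SO=np.array([546.9,156.8,43.0]); PSI=-5.9
def tgt(x,y,z,so=None,psi=None):
    M=sockR(PSI if psi is None else psi); return (SO if so is None else so)+M@np.array([x,y,z]), R.from_matrix(M)*R.from_euler('x',180,degrees=True)
def insock():
    s=sense(); M=sockR(PSI); q=(s['tool_pos']-SO)@M; r=tgt(0,0,0)[1].inv()*R.from_euler('xyz',s['tcp_rot'],degrees=True)
    print('t',s['time'],'sock',q.round(1),'rot',np.degrees(r.as_rotvec()).round(2),'F',(s['ft_force']@M).round(1),'gap',round(s['finger_gap'],1),'J',s['joint_pos'].round(0))
E
python3 - <<'E'
from h import *
p,r=tgt(0,0,45.6+120); print(p)
plan(p,r,14,p0=[456.8,-218.3,195.6],claw=0.2)
E
```

```text
[477.28514229 163.99399573 193.08456953]
[-0.08, -0.91, 0.01, 0.01, 0.39, -0.04, 0.2]
[-0.08, -0.91, 0.0, 0.01, 0.39, -0.04, 0.2]
[-0.08, -0.91, 0.0, 0.01, 0.39, -0.04, 0.2]
[-0.08, -0.91, -0.0, 0.01, 0.39, -0.04, 0.2]
[-0.07, -0.91, -0.0, 0.01, 0.39, -0.04, 0.2]
[-0.07, -0.91, -0.0, 0.01, 0.39, -0.04, 0.2]
[-0.07, -0.91, -0.0, 0.01, 0.39, -0.04, 0.2]
[-0.06, -0.91, -0.01, 0.01, 0.39, -0.04, 0.2]
[-0.06, -0.91, -0.01, 0.01, 0.39, -0.04, 0.2]
[-0.06, -0.91, -0.01, 0.01, 0.39, -0.04, 0.2]
[-0.06, -0.91, -0.01, 0.01, 0.39, -0.04, 0.2]
[-0.05, -0.91, -0.01, 0.01, 0.39, -0.04, 0.2]
[-0.05, -0.91, -0.01, 0.01, 0.39, -0.04, 0.2]
[-0.05, -0.91, -0.01, 0.01, 0.39, -0.04, 0.2]
```

Request:
apply_moves(deltas=[[0, 0, -0.4, 0, 0, 0, 0.2], [0, 0, -0.9, 0, 0, 0, 0.2], [0, 0, -0.9, 0, 0, 0, 0.2], [0, 0, -1, 0, 0, 0, 0.2], [0, 0, -1, 0, 0, 0, 0.2], [0, 0, -0.8, 0, 0, 0, 0.2]])

```text
time: 4.53
tool_pos: [455.8, -217.9, 196.0]
tcp_rot: [180.0, -0.0, -8.3]
ft_force: [0.7, 0.1, -3.2]
finger_gap: 43.6
grip_force: 51.5
```

Request:
apply_moves(deltas=[[-0.08, -0.91, 0, 0.01, 0.39, -0.04, 0.2], [-0.08, -0.91, 0, 0.01, 0.39, -0.04, 0.2], [-0.08, -0.91, 0, 0.01, 0.39, -0.04, 0.2], [-0.08, -0.91, 0, 0.01, 0.39, -0.04, 0.2], [-0.07, -0.91, 0, 0.01, 0.39, -0.04, 0.2], [-0.07, -0.91, 0, 0.01, 0.39, -0.04, 0.2], [-0.07, -0.91, 0, 0.01, 0.39, -0.04, 0.2]])

```text
time: 5.4
tool_pos: [465.5, -25.5, 193.3]
tcp_rot: [-179.8, -12.5, -7.1]
ft_force: [0.3, 0.1, -3.0]
finger_gap: 43.7
grip_force: 51.7
```

Request:
apply_moves(deltas=[[-0.06, -0.91, -0.01, 0.01, 0.39, -0.04, 0.2], [-0.06, -0.91, -0.01, 0.01, 0.39, -0.04, 0.2], [-0.06, -0.91, -0.01, 0.01, 0.39, -0.04, 0.2], [-0.06, -0.91, -0.01, 0.01, 0.39, -0.04, 0.2], [-0.05, -0.91, -0.01, 0.01, 0.39, -0.04, 0.2], [-0.05, -0.91, -0.01, 0.01, 0.39, -0.04, 0.2], [-0.05, -0.91, -0.01, 0.01, 0.39, -0.04, 0.2], [0, 0, 0, 0, 0, 0, 0.2]])

```text
time: 6.4
tool_pos: [474.8, 166.2, 191.7]
tcp_rot: [-179.9, -25.0, -5.6]
ft_force: [0.7, 0.8, -3.1]
finger_gap: 43.4
grip_force: 52.2
```

Run:
```python
from h import *
insock()
plan(*tgt(0,0,45.6+45),4,claw=0.2)
```

```text
t 6.4 sock [ -3.    1.9 165.5] rot [ 0.19 -0.04 -0.3 ] F [-0.8  0.9 -3.1] gap 43.4 J [ 21. -27. 125. -12.  60. 121.]
[0.03, 0.02, 0.62, -0.01, 0.0, 0.02, 0.2]
[0.03, 0.02, 0.62, -0.01, 0.0, 0.02, 0.2]
[0.03, 0.02, 0.62, -0.01, 0.0, 0.02, 0.2]
[0.03, 0.02, 0.62, -0.01, 0.0, 0.02, 0.2]
```

Request:
apply_moves(deltas=[[0.03, 0.02, 0.6, 0, 0, 0.02, 0.2], [0.03, 0.02, 0.6, 0, 0, 0.02, 0.2], [0.03, 0.02, 0.6, 0, 0, 0.02, 0.2], [0.03, 0.02, 0.6, 0, 0, 0.02, 0.2], [0, 0, 0, 0, 0, 0, 0.2]])

```text
time: 7.02
tool_pos: [508.1, 157.7, 126.7]
tcp_rot: [-179.9, -24.8, -6.2]
ft_force: [-0.9, -0.0, -3.5]
finger_gap: 43.5
grip_force: 52.0
```

Run:
```python
from h import *
insock()
a=snapshot('side')[:,:,::-1];b=snapshot('top')[:,:,::-1]
cv2.imwrite('pics/h.png',np.hstack([cv2.resize(a[140:240,195:315],(480,400),interpolation=2),cv2.resize(b[180:280,220:300],(320,400),interpolation=2)]))
```

```text
t 7.025 sock [ 0.3 -3.1 92.2] rot [ 0.01 -0.19  0.26] F [-2.3 -0.1 -2.8] gap 43.5 J [ 18. -18. 125. -13.  50. 121.]
```

View pics/h.png

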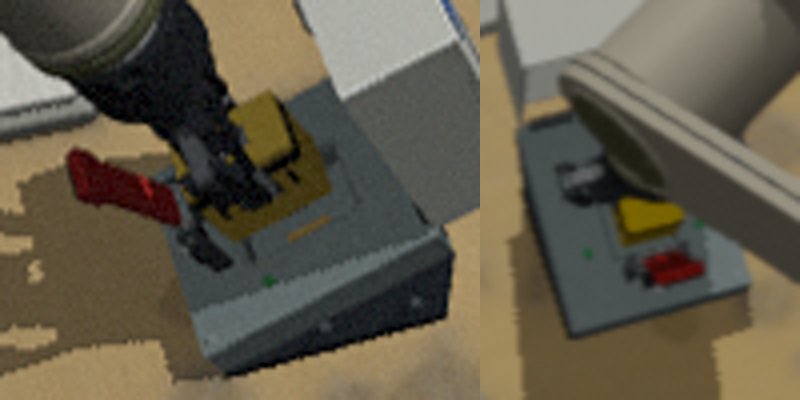

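Side crop: pack hovers over the pocket, its bottom -y edge runs (232,240)–(330,185), a little to the -y side and aligned; top crop: pack's low end at (650,240). Compare with prediction.

Run:
```python
from h import *
insock()
M=sockR(PSI)
for q,uv in(((-36,-25.1,46.6),(232,240)),((36,-25.1,46.6),(330,185))):
    print(proj('side',SO+M@np.array(q)).round(1),(195+uv[0]/4-.4,140+uv[1]/4-.4))
for q,uv in(((-36,-25.1,46.6),(682,235)),((-36,18.9,46.6),(622,246)),((-36,-25.1,112.6),(682,210)),((-36,18.9,112.6),(620,228))):
    print(proj('top',SO+M@np.array(q)).round(1),(220+(uv[0]-480)/4-.4,180+uv[1]/4-.4))
```

```text
t 7.125 sock [ 1.9 -2.2 93.7] rot [ 0.1  -0.01  0.25] F [-1.4  0.4 -2. ] gap 43.6 J [ 18. -18. 125. -13.  50. 121.]
[[253.4 201.4]] (252.6, 199.6)
[[278.6 187.9]] (277.1, 185.85)
[[269.3 237.6]] (270.1, 238.35)
[[255.5 241.3]] (255.1, 241.1)
[[271.7 233.7]] (270.1, 232.1)
[[257.3 237.6]] (254.6, 236.6)
```

Request:
apply_moves(deltas=[[-0.06, -0.08, 0.15, 0, 0, -0.05, 0.2], [0, 0, 0.2, 0, 0, 0, 0.2], [0, 0, 0.2, 0, 0, 0, 0.2], [0, 0, 0, 0, 0, 0, 0.2], [0, 0, 0, 0, 0, 0, 0.2]])

```text
time: 7.75
tool_pos: [514.7, 161.0, 112.7]
tcp_rot: [-179.9, -25.0, -5.9]
ft_force: [-0.2, 0.0, -2.7]
finger_gap: 43.2
grip_force: 52.0
```

```bash
python3 -c "
from h import *
insock()"
```

```text
t 7.75 sock [ 0.1  0.9 76.8] rot [ 0.14  0.02 -0.01] F [-1.3  0.  -2.4] gap 43.2 J [ 18. -15. 125. -13.  48. 121.]
```

Request:
apply_moves(deltas=[[0, 0.02, 0.15, 0, 0, 0, 0.2], [0, 0, 0.15, 0, 0, 0, 0.2], [0, 0, 0.1, 0, 0, 0, 0.2], [0, 0, 0, 0, 0, 0, 0.2]])

```text
time: 8.25
tool_pos: [519.6, 159.8, 101.4]
tcp_rot: [-179.9, -25.0, -5.9]
ft_force: [-0.7, -0.0, -2.2]
finger_gap: 43.3
grip_force: 52.0
```

```bash
python3 -c "
from h import *
insock()"
```

```text
t 8.25 sock [-0.2  0.2 64.5] rot [ 0.13 -0.01 -0.01] F [-1.6 -0.1 -1.7] gap 43.3 J [ 18. -13. 125. -13.  46. 121.]
```

Request:
apply_moves(deltas=[[0, 0, 0.1, 0, 0, 0, 0.2], [0, 0, 0.1, 0, 0, 0, 0.2], [0, 0, 0, 0, 0, 0, 0.2]])

```text
time: 8.62
tool_pos: [522.2, 159.6, 96.1]
tcp_rot: [-179.9, -25.0, -5.9]
ft_force: [0.1, 0.2, -2.9]
finger_gap: 42.5
grip_force: 52.0
```

```bash
python3 -c "
from h import *
insock()"
```

```text
t 8.625 sock [-0.1  0.3 58.6] rot [ 0.13  0.   -0.01] F [-1.2  0.2 -2.6] gap 42.5 J [ 18. -13. 125. -14.  46. 121.]
```

Request:
apply_moves(deltas=[[0, 0, 0.1, 0, 0, 0, 0.2], [0, 0, 0.1, 0, 0, 0, 0.2], [0, 0, 0.1, 0, 0, 0, 0.2], [0, 0, 0, 0, 0, 0, 0.2]])

```text
time: 9.12
tool_pos: [525.8, 159.4, 89.1]
tcp_rot: [-179.9, -25.0, -5.9]
ft_force: [-17.9, -1.4, 15.5]
finger_gap: 43.8
grip_force: 55.2
```

```bash
python3 -c "
from h import *
insock()"
```

```text
t 9.125 sock [ 0.2  0.5 50.7] rot [ 0.12 -0.02 -0.01] F [-9.5 -3.2 21.5] gap 43.8 J [ 18. -11. 124. -14.  45. 121.]
```

Request:
apply_moves(deltas=[[-0.05, 0, 0, 0, 0, 0, 0.2], [0, 0, 0.03, 0, 0, 0, 0.2], [0, 0, 0, 0, 0, 0, 0.2]])

```text
time: 9.5
tool_pos: [525.7, 159.5, 88.9]
tcp_rot: [-179.9, -25.1, -5.9]
ft_force: [-21.5, -4.1, 25.1]
finger_gap: 43.6
grip_force: 56.1
```

Run:
```python
from h import *
insock();print(sense()['wrist_torque'])
a=snapshot('side')[:,:,::-1];b=snapshot('top')[:,:,::-1]
cv2.imwrite('pics/i.png',np.hstack([cv2.resize(a[140:240,195:315],(480,400),interpolation=2),cv2.resize(b[180:280,220:300],(320,400),interpolation=2)]))
```

```text
t 9.5 sock [ 0.   0.5 50.7] rot [ 0.12  0.1  -0.01] F [-8.4 -6.3 31.6] gap 43.6 J [ 18. -11. 124. -14.  45. 122.]
[-0.90926451  1.75668633 -0.41012991]
```

View pics/i.png

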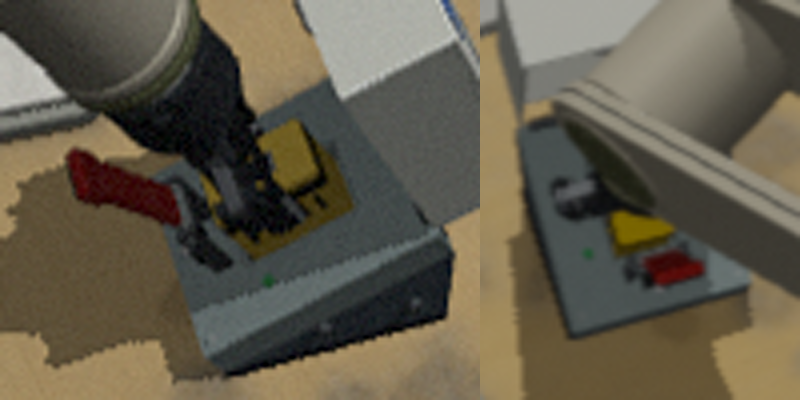

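Run:
```python
from h import *
M=sockR(PSI)
P=lambda *q:((proj('side',SO+M@np.array(q))[0]-[194.6,139.6])*4).round(0)
for dz in(0,3,5): print(dz,'top',P(36,-21.5,66+dz),P(36,22.5,66+dz),'face',P(36,-21.5,22),P(-36,-21.5,22))
print(P(40,-25,22),P(40,25,22),P(-40,-25,22))
```

```text
0 top [321. 175.] [300. 119.] face [350. 205.] [251. 258.]
3 top [319. 173.] [298. 117.] face [350. 205.] [251. 258.]
5 top [318. 171.] [297. 116.] face [350. 205.] [251. 258.]
[357. 207.] [333. 145.] [247. 265.]
```

Run:
```python
import cv2
a=cv2.imread('pics/i.png')[100:280,220:380]
cv2.imwrite('pics/i2.png',cv2.resize(a,None,fx=3.3,fy=3.3,interpolation=2))
```

```text
(no output)
```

View pics/i2.png

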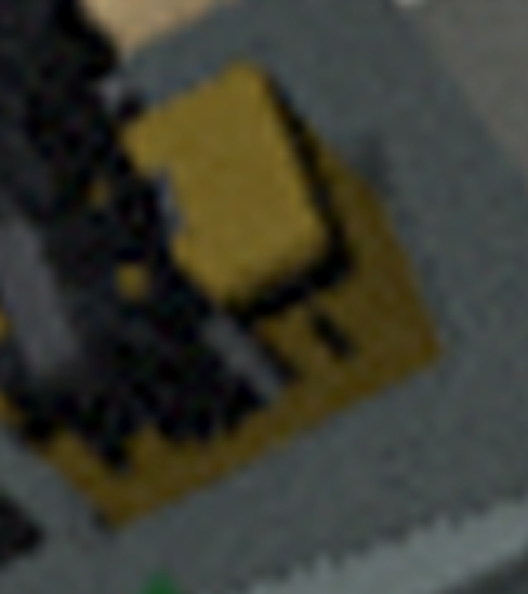

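Request:
apply_moves(deltas=[[0, 0, -0.15, 0, 0, 0, 0.2], [0, 0, 0, 0, 0, 0, 0.2], [0, 0, 0, 0, 0, 0, 0.2]])

```text
time: 9.98
tool_pos: [523.6, 159.7, 91.1]
tcp_rot: [-179.8, -25.1, -5.9]
ft_force: [1.3, -0.9, -0.9]
finger_gap: 43.8
grip_force: 52.1
```

```bash
python3 -c "
from h import *
insock()"
```

```text
t 9.975 sock [-1.   0.5 53.5] rot [ 0.16  0.08 -0.01] F [ 0.9 -0.7 -1.4] gap 43.8 J [ 18. -12. 125. -14.  45. 121.]
```

Request:
apply_moves(deltas=[[0, 0.02, 0.06, 0, 0, 0, 0.2], [0, 0, 0.06, 0, 0, 0, 0.2], [0, 0, 0, 0, 0, 0, 0.2]])

```text
time: 10.35
tool_pos: [524.8, 158.9, 88.6]
tcp_rot: [-179.9, -25.0, -5.9]
ft_force: [-14.5, -2.0, 15.7]
finger_gap: 43.6
grip_force: 54.8
```

```bash
python3 -c "
from h import *
insock()"
```

```text
t 10.35 sock [-0.9 -0.1 50.7] rot [ 0.13  0.03 -0.  ] F [-6.2 -3.5 20.2] gap 43.6 J [ 18. -11. 124. -14.  45. 121.]
```

Request:
apply_moves(deltas=[[0, 0, -0.03, 0, 0, 0, 0.6], [0, 0, 0, 0, 0, 0, 1], [0, 0, 0, 0, 0, 0, 1], [0, 0, 0, 0, 0, 0, 1], [0, 0, -0.6, 0, 0, 0, 1], [0, 0, -0.9, 0, 0, 0, 1], [0, 0, -0.9, 0, 0, 0, 0], [0, 0, 0, 0, 0, 0, 0]], grip_force=20)

```text
time: 11.35
tool_pos: [495.1, 162.6, 156.3]
tcp_rot: [-179.7, -25.3, -5.9]
ft_force: [0.6, -0.5, 0.5]
finger_gap: 51.9
grip_force: 0.0
```

Run:
```python
from h import *
insock()
a=snapshot('side')[:,:,::-1];b=snapshot('top')[:,:,::-1]
insock()
cv2.imwrite('pics/j.png',np.hstack([cv2.resize(a[140:240,195:315],(480,400),interpolation=2),cv2.resize(b[180:280,220:300],(320,400),interpolation=2)]))
```

```text
t 11.35 sock [  0.7   0.4 124.7] rot [0.26 0.27 0.01] F [ 0.8 -0.4  0.2] gap 51.9 J [ 19. -22. 125. -13.  54. 121.]
t 11.45 sock [ -1.4  -0.3 122.5] rot [ 0.16  0.05 -0.01] F [-0.4  0.4 -0.4] gap 36.3 J [ 19. -22. 126. -13.  54. 121.]
```

View pics/j.png

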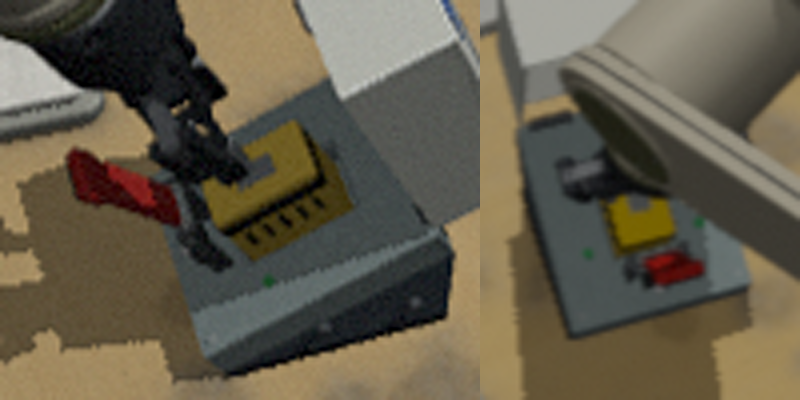

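The pack sits in the pocket, released. Press-test its top with closed fingertips.

Request:
apply_moves(deltas=[[0.03, 0, 0, 0, 0, 0, 0], [0, 0, 0.5, 0, 0, 0, 0], [0, 0, 0.4, 0, 0, 0, 0], [0, 0, 0.15, 0, 0, 0, 0], [0, 0, 0, 0, 0, 0, 0]])

```text
time: 12.08
tool_pos: [507.7, 160.2, 124.5]
tcp_rot: [-179.9, -24.9, -5.9]
ft_force: [-0.4, -0.8, -0.2]
finger_gap: 0.2
grip_force: 0.0
```

Request:
apply_moves(deltas=[[0, 0, 0.1, 0, 0, 0, 0], [0, 0, 0.05, 0, 0, 0, 0], [0, 0, 0, 0, 0, 0, 0]])

```text
time: 12.45
tool_pos: [510.0, 160.3, 121.6]
tcp_rot: [-179.9, -25.0, -5.9]
ft_force: [0.3, -0.4, -0.8]
finger_gap: -0.2
grip_force: 0.0
```

```bash
python3 -c "
from h import *
insock()"
```

```text
t 12.45 sock [-0.4 -0.3 86.9] rot [ 0.15  0.04 -0.01] F [-0.  -0.4 -0.9] gap -0.2 J [ 18. -17. 125. -13.  49. 121.]
```

Request:
apply_moves(deltas=[[0, 0, 0.08, 0, 0, 0, 0], [0, 0, 0, 0, 0, 0, 0], [0, 0, 0, 0, 0, 0, 0]])

```text
time: 12.82
tool_pos: [511.1, 160.4, 120.2]
tcp_rot: [-179.8, -25.1, -5.9]
ft_force: [-9.1, -0.9, 10.4]
finger_gap: 0.0
grip_force: 6.6
```

Request:
apply_moves(deltas=[[0, 0, 0.08, 0, 0, 0, 0], [0, 0, 0, 0, 0, 0, 0], [0, 0, 0, 0, 0, 0, 0]])

```text
time: 13.2
tool_pos: [511.4, 160.6, 120.1]
tcp_rot: [-179.9, -25.0, -5.9]
ft_force: [-44.2, -4.4, 45.0]
finger_gap: -0.1
grip_force: 29.3
```

```bash
python3 -c "
from h import *
insock()"
```

```text
t 13.2 sock [ 0.2  0.1 85. ] rot [ 0.12 -0.02  0.01] F [-20.5  -8.9  59.1] gap -0.1 J [ 18. -16. 125. -13.  49. 121.]
```

Contact at 85 (tip 71) both gripped and pressed with 59 N: rigid floor, so the pack is home and my socket frame is about 5 mm low. Correct the frame, retract and plan the lever.

Request:
apply_moves(deltas=[[0, 0, -0.5, 0, 0, 0, 0], [0, 0, -0.9, 0, 0, 0, 0], [0, 0, -0.9, 0, 0, 0, 0], [0, 0, -0.9, 0, 0, 0, 0], [0, 0, -0.6, 0, 0, 0, 0], [0, 0, 0, 0, 0, 0, 0]])

```text
time: 13.95
tool_pos: [464.7, 165.3, 222.4]
tcp_rot: [-179.8, -25.2, -5.9]
ft_force: [1.0, 0.2, 0.6]
finger_gap: 0.0
grip_force: 0.0
```

```bash
cat >> h.py <<'E'
SO=SO+5*sockR(PSI)[:,2]
c25,s25=np.cos(np.radians(25)),np.sin(np.radians(25))
YX=np.array([np.cos(np.radians(PSI)),np.sin(np.radians(PSI)),0]);YY=np.array([-YX[1],YX[0],0])
O2=np.array([0.,SO[2]])
def s2w(x,z): return O2+np.array([x*c25-z*s25,x*s25+z*c25])   # socket -> station plane (forward from SO, world z)
def pose(tip,al,y=0,off=14):
    """tip: (forward,z) in station plane; al: tilt deg (25 = square to face)"""
    a=np.radians(al); q=np.array(tip)+off*np.array([-np.sin(a),np.cos(a)])
    p=np.array([SO[0],SO[1],0])+YX*q[0]+YY*y+np.array([0,0,q[1]])
    return p,R.from_euler('z',PSI,degrees=True)*R.from_euler('y',-al,degrees=True)*R.from_euler('x',180,degrees=True)
def multi(ps,claw=0,p0=None,r0=None):
    s=sense(); p0=s['tool_pos'] if p0 is None else p0; r0=R.from_euler('xyz',s['tcp_rot'],degrees=True) if r0 is None else r0
    e=0; prev=np.array(p0)
    for p,r in ps:
        dv=(r0.inv()*r).as_rotvec(); n=int(np.ceil(max(np.linalg.norm(p-p0)/29,np.linalg.norm(dv)/.078,1)))
        for i in range(n):
            rr=r0*R.from_rotvec(dv*i/n); print([*[float(x) for x in np.round(np.r_[rr.inv().apply((p-p0)/n)/30,dv/n/.08],2)],claw])
        print('--',p.round(0)); p0,r0=p,r
E
python3 - <<'E'
from h import *
insock()
H=s2w(-54,72); print('hinge',H)
def lev(phi,s,o=6):
    f=np.radians(phi); return H+s*np.array([np.cos(f),np.sin(f)])+o*np.array([-np.sin(f),np.cos(f)])
tc=lev(104.3+25,84); print('tipcorner',tc)
multi([pose((tc[0]-50,tc[1]+35),12),pose((tc[0]-50,tc[1]-15),0)])
E
```

```text
t 13.95 sock [  0.9   0.  192.5] rot [0.25 0.22 0.01] F [1.1 0.3 0.1] gap 0.0 J [ 21. -31. 124. -12.  64. 120.]
hinge [-79.36913535  89.96431347]
tipcorner [-137.2161699   151.16660585]
[-0.91, -0.0, -0.22, -0.01, -0.72, 0.0, 0]
[-0.92, -0.0, -0.17, -0.01, -0.72, 0.0, 0]
[-0.93, -0.0, -0.11, -0.01, -0.72, 0.0, 0]
[-0.93, 0.0, -0.06, -0.01, -0.72, 0.0, 0]
-- [356. 177. 200.]
[-0.08, 0.0, 0.55, 0.0, -0.87, -0.0, 0]
[-0.04, 0.0, 0.55, 0.0, -0.87, -0.0, 0]
[-0.01, 0.0, 0.55, 0.0, -0.87, -0.0, 0]
-- [359. 176. 150.]
```

Request:
apply_moves(deltas=[[-0.91, 0, -0.22, 0, -0.72, 0, 0], [-0.92, 0, -0.17, 0, -0.72, 0, 0], [-0.93, 0, -0.11, 0, -0.72, 0, 0], [-0.93, 0, -0.06, 0, -0.72, 0, 0], [-0.08, 0, 0.55, 0, -0.87, 0, 0], [-0.04, 0, 0.55, 0, -0.87, 0, 0], [-0.01, 0, 0.55, 0, -0.87, 0, 0], [0, 0, 0, 0, 0, 0, 0]])

```text
time: 14.95
tool_pos: [356.7, 174.9, 145.9]
tcp_rot: [180.0, 0.4, -5.9]
ft_force: [0.6, -1.2, 0.2]
finger_gap: 0.2
grip_force: 0.0
```

Run:
```python
from h import *
insock()
s=sense();print(s['tool_pos'],s['tcp_rot'])
H=s2w(-54,72)
def lev(phi,s,o=6):
    f=np.radians(phi); return H+s*np.array([np.cos(f),np.sin(f)])+o*np.array([-np.sin(f),np.cos(f)])
W=[]
for phi in (129,120,110,100,90,80,70,60,50,40,32,27):
    if phi>92: q=lev(phi,84)-[0,14]; al=0
    else: q=lev(phi,70); al=min(25,(90-phi)*.5)
    a=np.radians(al); W.append(pose(q-11*np.array([np.cos(a),np.sin(a)]),al))
multi(W)
```

```text
t 14.95 sock [-129.7   -1.5  169. ] rot [-1.000e-02 -2.539e+01  2.000e-02] F [ 0.7 -1.1 -0.1] gap 0.2 J [ 19. -22. 122.   0.  80. 114.]
[356.70137943 174.92950698 145.93951519] [179.99848193   0.39052751  -5.9214176 ]
[0.68, -0.03, -0.1, 0.0, 0.04, -0.0, 0]
[0.68, -0.03, -0.09, 0.0, 0.04, -0.0, 0]
-- [398. 172. 151.]
[0.34, -0.0, -0.27, 0.0, 0.0, 0.0, 0]
-- [408. 171. 160.]
[0.43, 0.0, -0.24, 0.0, 0.0, 0.0, 0]
-- [421. 170. 167.]
[0.46, -0.0, -0.16, 0.0, 0.0, 0.0, 0]
-- [435. 168. 172.]
[0.48, -0.0, -0.08, 0.0, 0.0, 0.0, 0]
-- [449. 167. 174.]
[0.18, 0.0, 0.02, 0.0, 0.55, 0.0, 0]
[0.18, 0.0, 0.03, 0.0, 0.55, 0.0, 0]
-- [460. 166. 173.]
[0.18, 0.0, 0.07, 0.0, 0.55, 0.0, 0]
[0.17, 0.0, 0.08, 0.0, 0.55, 0.0, 0]
-- [471. 165. 170.]
[0.16, -0.0, 0.12, 0.0, 0.55, 0.0, 0]
[0.15, -0.0, 0.13, 0.0, 0.55, 0.0, 0]
-- [481. 164. 164.]
[0.12, -0.0, 0.16, -0.0, 0.55, 0.0, 0]
[0.12, -0.0, 0.17, -0.0, 0.55, 0.0, 0]
-- [491. 163. 157.]
[0.08, 0.0, 0.19, 0.0, 0.55, -0.0, 0]
[0.07, 0.0, 0.2, 0.0, 0.55, -0.0, 0]
-- [500. 162. 148.]
[0.09, -0.0, 0.31, 0.0, 0.0, 0.0, 0]
-- [506. 161. 140.]
[0.03, 0.0, 0.2, 0.0, 0.0, 0.0, 0]
-- [509. 161. 135.]
```

Request:
apply_moves(deltas=[[0.68, -0.03, -0.1, 0, 0, 0, 0], [0.68, -0.03, -0.09, 0, 0, 0, 0], [0.34, 0, -0.27, 0, 0, 0, 0], [0.43, 0, -0.24, 0, 0, 0, 0], [0.46, 0, -0.16, 0, 0, 0, 0], [0.48, 0, -0.08, 0, 0, 0, 0]])

```text
time: 15.7
tool_pos: [450.4, 168.2, 177.2]
tcp_rot: [-179.9, 0.1, -5.8]
ft_force: [-1.2, 0.4, -0.6]
finger_gap: -0.3
grip_force: 0.5
```

Request:
apply_moves(deltas=[[0.18, 0, 0.02, 0, 0.55, 0, 0], [0.18, 0, 0.03, 0, 0.55, 0, 0], [0.18, 0, 0.07, 0, 0.55, 0, 0], [0.17, 0, 0.08, 0, 0.55, 0, 0], [0.16, 0, 0.12, 0, 0.55, 0, 0], [0.15, 0, 0.13, 0, 0.55, 0, 0], [0.12, 0, 0.16, 0, 0.55, 0, 0]])

```text
time: 16.58
tool_pos: [487.1, 164.4, 163.0]
tcp_rot: [-179.9, -17.6, -5.9]
ft_force: [-0.6, 0.1, 0.8]
finger_gap: 0.2
grip_force: 0.4
```

```bash
python3 -c "
from h import *
insock();cv2.imwrite('pics/k.png',snapshot('side')[:,:,::-1])
im=cv2.imread('pics/k.png');h=cv2.cvtColor(im,cv2.COLOR_BGR2HSV)
m=(((h[...,0]<8)|(h[...,0]>172))&(h[...,1]>150)&(h[...,2]>60)).astype('u1');m[260:]=0
ys,xs=np.nonzero(m);print(len(xs),xs.min(),xs.max(),ys.min(),ys.max(),xs.mean(),ys.mean())"
```

```text
t 16.575 sock [ -3.9   1.4 129.2] rot [ 0.15 -7.36 -0.01] F [-0.2  0.   1. ] gap 0.2 J [ 18. -18. 120.  -8.  62. 116.]
136 158 258 165 193 239.125 180.3014705882353
```

Run:
```python
from h import *
M=sockR(PSI)
for f in ('side0','k'):
    h=cv2.cvtColor(cv2.imread(f'pics/{f}.png'),cv2.COLOR_BGR2HSV)
    m=(((h[...,0]<8)|(h[...,0]>172))&(h[...,1]>150)&(h[...,2]>60)).astype('u1')
    n,l,st,ce=cv2.connectedComponentsWithStats(m); print(f,[(st[i].tolist(),ce[i].round().tolist()) for i in range(1,n) if st[i,4]>15 and st[i,1]<260])
for th in(105,65,45,27,10):
    t=np.radians(th); print(th,*[proj('side',SO+M@np.array([-54+s*np.cos(t),0,72+s*np.sin(t)])).round(0).tolist() for s in(10,84)])
```

```text
side0 [([212, 177, 23, 17, 207], [222.0, 185.0])]
k [([253, 165, 6, 11, 26], [255.0, 170.0]), ([239, 176, 13, 18, 98], [245.0, 184.0])]
105 [[236.0, 191.0]] [[214.0, 181.0]]
65 [[238.0, 189.0]] [[236.0, 171.0]]
45 [[240.0, 189.0]] [[248.0, 169.0]]
27 [[241.0, 189.0]] [[258.0, 170.0]]
10 [[242.0, 190.0]] [[265.0, 173.0]]
```

Run:
```python
from h import *
insock()
multi([pose(s2w(0,104),25),pose(s2w(7,91),25),pose(s2w(12,83),25),pose(s2w(15,78),25)])
```

```text
t 16.625 sock [ -4.8   1.3 128.4] rot [ 0.13 -7.33 -0.02] F [-0.5 -0.2 -0. ] gap 0.1 J [ 18. -18. 120.  -8.  62. 116.]
[0.1, 0.02, 0.16, -0.01, 0.8, 0.0, 0]
[0.09, 0.02, 0.17, -0.01, 0.8, 0.0, 0]
-- [495. 162. 154.]
[0.23, -0.0, 0.43, 0.0, 0.0, 0.0, 0]
-- [507. 161. 146.]
[0.17, -0.0, 0.27, 0.0, 0.0, 0.0, 0]
-- [515. 160. 141.]
[0.1, 0.0, 0.17, 0.0, 0.0, 0.0, 0]
-- [520. 160. 137.]
```

Request:
apply_moves(deltas=[[0.1, 0.02, 0.16, 0, 0.8, 0, 0], [0.09, 0.02, 0.17, 0, 0.8, 0, 0], [0.23, 0, 0.43, 0, 0, 0, 0], [0.17, 0, 0.27, 0, 0, 0, 0], [0.1, 0, 0.17, 0, 0, 0, 0], [0, 0, 0, 0, 0, 0, 0]])

```text
time: 17.38
tool_pos: [519.6, 159.8, 137.8]
tcp_rot: [-179.9, -24.8, -5.9]
ft_force: [-0.4, -0.1, -0.7]
finger_gap: 0.3
grip_force: 0.0
```

```bash
python3 -c "
from h import *
insock()"
```

```text
t 17.375 sock [15.2  0.2 92.5] rot [ 0.13 -0.17  0.02] F [-0.7 -0.1 -0.5] gap 0.3 J [ 18. -17. 123. -12.  51. 120.]
```

Request:
apply_moves(deltas=[[0, 0, 0.06, 0, 0, 0, 0], [0, 0, 0.02, 0, 0, 0, 0], [0, 0, 0, 0, 0, 0, 0]])

```text
time: 17.75
tool_pos: [520.1, 160.0, 137.0]
tcp_rot: [-179.9, -24.9, -5.9]
ft_force: [-14.0, -1.7, 14.5]
finger_gap: 0.1
grip_force: 9.8
```

```bash
python3 -c "
from h import *
insock()"
```

```text
t 17.75 sock [15.3  0.4 91.6] rot [ 0.14 -0.13 -0.  ] F [-6.4 -3.1 19. ] gap 0.1 J [ 18. -16. 123. -12.  51. 120.]
```

Lever is shut (pad at z≈77.6 vs 78). Retract and plan the cover.

Request:
apply_moves(deltas=[[0, 0, -0.4, 0, 0, 0, 0], [0, 0, -0.9, 0, 0, 0, 0], [0, 0, -1, 0, 0, 0, 0], [0, 0, -1, 0, 0, 0, 0], [0, 0, -1, 0, 0, 0, 0], [0, 0, -1, 0, 0, 0, 0], [0, 0, -1, 0, 0, 0, 0], [0, 0, -1, 0, 0, 0, 0]])

```text
time: 18.75
tool_pos: [427.9, 168.7, 335.7]
tcp_rot: [-179.8, -24.9, -5.9]
ft_force: [0.0, -0.2, -0.4]
finger_gap: 0.3
grip_force: 0.0
```

```bash
cat >> h.py <<'E'
HC=s2w(78,24)
def cov(th,s,o=69):
    e=np.radians(205)-th; d=np.array([np.cos(e),np.sin(e)]); w=np.array([np.cos(e-np.pi/2),np.sin(e-np.pi/2)]); return HC+s*d+o*w
E
python3 - <<'E'
from h import *
insock(); s=sense(); print(s['tool_pos'],s['tcp_rot'])
print(HC,cov(1.6,160),cov(1.6,170),cov(1.6,141),cov(1.8,160))
C=cov(1.6,141)
multi([pose((-60,330),5),pose((C[0]+45,325),0),pose((C[0]+45,C[1]),0)])
# lever state check
h=cv2.cvtColor(snapshot('side')[:,:,::-1],cv2.COLOR_BGR2HSV)
m=(((h[...,0]<8)|(h[...,0]>172))&(h[...,1]>150)&(h[...,2]>60)).astype('u1')
n,l,st,ce=cv2.connectedComponentsWithStats(m); print([(st[i].tolist(),ce[i].round().tolist()) for i in range(1,n) if st[i,4]>15 and st[i,1]<260])
M=sockR(PSI);print([proj('side',SO+M@np.array([x,y,76])).round(0).tolist() for x,y in((-40,14),(-40,-14),(30,14),(30,-14))])
E
```

```text
t 18.75 sock [ 15.3  -0.4 310.8] rot [ 0.17 -0.11  0.  ] F [-0.1 -0.2 -0.4] gap 0.3 J [ 24. -37. 117. -12.  79. 120.]
[427.89074436 168.73245656 335.69354541] [-179.82429381  -24.89212504   -5.90291631]
[ 60.54916911 102.24715024] [ 60.55333026 276.49123187] [ 56.59358721 285.67384778] [ 68.07684203 259.04426163] [ 95.1702024  273.01712434]
[0.36, -0.0, 0.11, -0.01, -0.87, 0.0, 0]
[0.37, -0.0, 0.08, -0.01, -0.87, 0.0, 0]
[0.37, -0.0, 0.06, -0.01, -0.87, 0.0, 0]
[0.38, -0.0, 0.03, -0.01, -0.87, 0.0, 0]
[0.38, -0.0, 0.0, -0.01, -0.87, 0.0, 0]
-- [484. 163. 344.]
[0.82, 0.0, 0.1, -0.0, -0.16, -0.0, 0]
[0.83, 0.0, 0.09, -0.0, -0.16, -0.0, 0]
[0.83, 0.0, 0.08, -0.0, -0.16, -0.0, 0]
[0.83, 0.0, 0.06, -0.0, -0.16, -0.0, 0]
[0.83, 0.0, 0.05, -0.0, -0.16, -0.0, 0]
[0.83, 0.0, 0.04, -0.0, -0.16, -0.0, 0]
[0.83, 0.0, 0.03, -0.0, -0.16, -0.0, 0]
-- [657. 145. 339.]
[0.0, -0.0, 0.73, 0.0, 0.0, 0.0, 0]
[0.0, -0.0, 0.73, 0.0, 0.0, 0.0, 0]
[0.0, -0.0, 0.73, 0.0, 0.0, 0.0, 0]
-- [657. 145. 273.]
[([262, 172, 8, 11, 26], [265.0, 178.0]), ([240, 175, 23, 20, 203], [251.0, 185.0])]
[[[241.0, 184.0]], [[244.0, 193.0]], [[266.0, 170.0]], [[269.0, 179.0]]]
```

Request:
apply_moves(deltas=[[0.36, 0, 0.11, 0, -0.87, 0, 0], [0.37, 0, 0.08, 0, -0.87, 0, 0], [0.37, 0, 0.06, 0, -0.87, 0, 0], [0.38, 0, 0.03, 0, -0.87, 0, 0], [0.38, 0, 0, 0, -0.87, 0, 0]])

```text
time: 19.42
tool_pos: [484.8, 163.0, 342.8]
tcp_rot: [-179.8, -4.8, -5.8]
ft_force: [0.8, -0.8, 0.0]
finger_gap: 0.3
grip_force: 0.0
```

Request:
apply_moves(deltas=[[0.88, 0, 0.07, 0, -0.16, 0, 0], [0.88, 0, 0.07, 0, -0.16, 0, 0], [0.88, 0, 0.06, 0, -0.16, 0, 0], [0.88, 0, 0.06, 0, -0.16, 0, 0], [0.88, 0, 0.05, 0, -0.16, 0, 0], [0.88, 0, 0.04, 0, -0.16, 0, 0], [0.88, 0, 0.03, 0, -0.16, 0, 0], [0, 0, 0, 0, 0, 0, 0]])

```text
time: 20.42
tool_pos: [669.5, 143.6, 337.9]
tcp_rot: [-179.9, 0.3, -5.9]
ft_force: [-0.4, 0.1, -0.9]
finger_gap: -0.3
grip_force: 0.0
```

Run:
```python
from h import *
s=sense(); print(s['tool_pos'],s['tcp_rot'],s['ft_force'],s['joint_pos'])
for u,v in((283,110),(258,128)): print(onz('side',u,v,0).round())
p=s['tool_pos'].copy(); C=cov(1.6,141)
W=[pose((C[0]+55,C[1]),0)]
for th in(1.55,1.4,1.25,1.1,.95,.8,.65,.5,.4,.3,.22,.15,.1):
    al=float(np.interp(th,[.4,1.5],[25,0])); a=np.radians(al)
    W.append(pose(cov(th,141)+11*np.array([np.cos(a),np.sin(a)]),al))
multi(W)
```

```text
[669.52705703 143.64377556 337.86838712] [-179.90896385    0.34977885   -5.88204678] [-0.39312053  0.08286017 -0.85724078] [  7.73317781  20.36383969  60.75973734   0.17303904  99.19490188
 103.64267824]
[718. 464.   0.]
[617. 424.   0.]
[-0.02, -0.0, 0.72, -0.01, 0.03, 0.0, 0]
[-0.02, -0.0, 0.72, -0.01, 0.03, 0.0, 0]
[-0.02, -0.0, 0.72, -0.01, 0.03, 0.0, 0]
-- [667. 144. 273.]
[-0.86, -0.0, -0.0, 0.0, 0.0, 0.0, 0]
[-0.86, -0.0, -0.0, 0.0, 0.0, 0.0, 0]
-- [616. 150. 273.]
[-0.8, 0.0, 0.05, 0.0, 0.5, 0.0, 0]
-- [592. 152. 272.]
[-0.8, 0.0, 0.13, 0.0, 0.74, 0.0, 0]
-- [568. 155. 267.]
[-0.78, -0.0, 0.19, 0.0, 0.74, 0.0, 0]
-- [545. 157. 259.]
[-0.76, 0.0, 0.26, 0.0, 0.74, 0.0, 0]
-- [524. 159. 248.]
[-0.73, -0.0, 0.33, 0.0, 0.74, 0.0, 0]
-- [505. 161. 233.]
[-0.7, -0.0, 0.39, 0.0, 0.74, 0.0, 0]
-- [488. 163. 216.]
[-0.66, -0.0, 0.45, -0.0, 0.74, 0.0, 0]
-- [474. 164. 197.]
[-0.42, 0.0, 0.32, 0.0, 0.5, 0.0, 0]
-- [466. 165. 183.]
[-0.38, 0.0, 0.36, 0.0, 0.0, 0.0, 0]
-- [461. 166. 169.]
[-0.27, -0.0, 0.32, 0.0, 0.0, 0.0, 0]
-- [457. 166. 157.]
[-0.22, 0.0, 0.29, 0.0, 0.0, 0.0, 0]
-- [455. 166. 146.]
[-0.14, -0.0, 0.22, 0.0, 0.0, 0.0, 0]
-- [454. 166. 138.]
```

Request:
apply_moves(deltas=[[-0.02, 0, 0.72, 0, 0.03, 0, 0], [-0.02, 0, 0.72, 0, 0.03, 0, 0], [-0.02, 0, 0.72, 0, 0.03, 0, 0], [-0.43, 0, 0, 0, 0, 0, 0], [-0.43, 0, 0, 0, 0, 0, 0], [-0.43, 0, 0, 0, 0, 0, 0], [-0.43, 0, 0, 0, 0, 0, 0]])

```text
time: 21.3
tool_pos: [614.5, 150.0, 275.5]
tcp_rot: [-179.9, -0.3, -5.8]
ft_force: [0.9, 0.6, 0.7]
finger_gap: 0.3
grip_force: 0.5
```

Request:
apply_moves(deltas=[[-0.4, 0, 0.02, 0, 0.25, 0, 0], [-0.4, 0, 0.03, 0, 0.25, 0, 0], [-0.4, 0, 0.06, 0, 0.37, 0, 0], [-0.4, 0, 0.07, 0, 0.37, 0, 0]])

```text
time: 21.8
tool_pos: [567.3, 154.8, 268.8]
tcp_rot: [-179.8, -6.1, -5.8]
ft_force: [0.5, -1.5, 1.7]
finger_gap: -0.1
grip_force: 0.8
```

Run:
```python
from h import *
s=sense(); print(s['time'],s['tool_pos'],s['tcp_rot'],s['ft_force'])
W=[]
for th in(1.25,1.1,.95,.8,.65,.5,.4,.3,.22,.15,.1):
    al=float(np.interp(th,[.4,1.5],[25,0])); a=np.radians(al)
    W.append(pose(cov(th,141)+11*np.array([np.cos(a),np.sin(a)]),al))
multi(W)
```

```text
21.8 [567.31559204 154.82927165 268.84416578] [-179.83838555   -6.05774888   -5.8312555 ] [ 0.49230639 -1.49978746  1.68378872]
[0.02, 0.0, 0.06, -0.04, -0.08, 0.02, 0]
-- [568. 155. 267.]
[-0.78, -0.0, 0.19, 0.0, 0.74, 0.0, 0]
-- [545. 157. 259.]
[-0.76, 0.0, 0.26, 0.0, 0.74, 0.0, 0]
-- [524. 159. 248.]
[-0.73, -0.0, 0.33, 0.0, 0.74, 0.0, 0]
-- [505. 161. 233.]
[-0.7, -0.0, 0.39, 0.0, 0.74, 0.0, 0]
-- [488. 163. 216.]
[-0.66, -0.0, 0.45, -0.0, 0.74, 0.0, 0]
-- [474. 164. 197.]
[-0.42, 0.0, 0.32, 0.0, 0.5, 0.0, 0]
-- [466. 165. 183.]
[-0.38, 0.0, 0.36, 0.0, 0.0, 0.0, 0]
-- [461. 166. 169.]
[-0.27, -0.0, 0.32, 0.0, 0.0, 0.0, 0]
-- [457. 166. 157.]
[-0.22, 0.0, 0.29, 0.0, 0.0, 0.0, 0]
-- [455. 166. 146.]
[-0.14, -0.0, 0.22, 0.0, 0.0, 0.0, 0]
-- [454. 166. 138.]
```

Request:
apply_moves(deltas=[[-0.39, 0, 0.1, 0, 0.37, 0, 0], [-0.39, 0, 0.1, 0, 0.37, 0, 0], [-0.38, 0, 0.13, 0, 0.37, 0, 0], [-0.38, 0, 0.13, 0, 0.37, 0, 0], [-0.37, 0, 0.16, 0, 0.37, 0, 0], [-0.37, 0, 0.16, 0, 0.37, 0, 0], [-0.35, 0, 0.19, 0, 0.37, 0, 0], [-0.35, 0, 0.2, 0, 0.37, 0, 0]])

```text
time: 22.8
tool_pos: [488.0, 163.1, 215.9]
tcp_rot: [-179.8, -19.6, -5.9]
ft_force: [-0.2, -0.5, 1.0]
finger_gap: -0.1
grip_force: 0.3
```

Run:
```python
from h import *
s=sense(); print(s['time'],s['tool_pos'],s['tcp_rot'],s['ft_force'])
for n in('side','top'):
    h=cv2.cvtColor(snapshot(n)[:,:,::-1],cv2.COLOR_BGR2HSV)
    m=cv2.inRange(h,(108,130,60),(125,255,255)); k,l,st,ce=cv2.connectedComponentsWithStats(m)
    print(n,[(st[i].tolist(),ce[i].round().tolist()) for i in range(1,k) if st[i,4]>4])
    for th in(1.6,.8,.65,.5):
        q=[np.array([SO[0],SO[1],0])+YX*c[0]+YY*y+[0,0,c[1]] for c in(cov(th,165,50),cov(th,130)) for y in(-24,24)]
        print(th,proj(n,q).round(0).tolist())
W=[]
for th in(.65,.5,.4,.3,.22,.15,.1):
    al=float(np.interp(th,[.4,1.5],[25,0])); a=np.radians(al)
    W.append(pose(cov(th,141)+11*np.array([np.cos(a),np.sin(a)]),al))
multi(W)
```

```text
22.8 [487.98403818 163.05762968 215.89619769] [-179.81108675  -19.58142183   -5.87280346] [-0.1873834  -0.53288888  0.97269796]
side [([243, 148, 16, 28, 198], [251.0, 166.0]), ([228, 158, 10, 17, 74], [232.0, 166.0])]
1.6 [[291.0, 136.0], [284.0, 120.0], [304.0, 141.0], [297.0, 125.0]]
0.8 [[239.0, 169.0], [234.0, 153.0], [256.0, 163.0], [250.0, 147.0]]
0.65 [[233.0, 177.0], [228.0, 160.0], [250.0, 169.0], [244.0, 153.0]]
0.5 [[230.0, 184.0], [225.0, 168.0], [245.0, 176.0], [239.0, 160.0]]
top [([264, 212, 11, 7, 45], [269.0, 215.0]), ([247, 216, 12, 7, 49], [253.0, 219.0]), ([257, 224, 17, 7, 49], [265.0, 227.0])]
1.6 [[258.0, 172.0], [242.0, 176.0], [255.0, 170.0], [239.0, 174.0]]
0.8 [[271.0, 218.0], [254.0, 222.0], [267.0, 206.0], [250.0, 210.0]]
0.65 [[272.0, 226.0], [256.0, 230.0], [268.0, 213.0], [252.0, 217.0]]
0.5 [[274.0, 234.0], [257.0, 238.0], [270.0, 220.0], [254.0, 225.0]]
[0.07, -0.0, -0.05, -0.03, -0.02, 0.02, 0]
-- [488. 163. 216.]
[-0.66, -0.0, 0.45, -0.0, 0.74, 0.0, 0]
-- [474. 164. 197.]
[-0.42, 0.0, 0.32, 0.0, 0.5, 0.0, 0]
-- [466. 165. 183.]
[-0.38, 0.0, 0.36, 0.0, 0.0, 0.0, 0]
-- [461. 166. 169.]
[-0.27, -0.0, 0.32, 0.0, 0.0, 0.0, 0]
-- [457. 166. 157.]
[-0.22, 0.0, 0.29, 0.0, 0.0, 0.0, 0]
-- [455. 166. 146.]
[-0.14, -0.0, 0.22, 0.0, 0.0, 0.0, 0]
-- [454. 166. 138.]
```

Cover follows exactly (0.65 rad). Continue to the catch.

Request:
apply_moves(deltas=[[-0.33, 0, 0.22, 0, 0.37, 0, 0], [-0.33, 0, 0.22, 0, 0.37, 0, 0], [-0.21, 0, 0.16, 0, 0.25, 0, 0], [-0.21, 0, 0.16, 0, 0.25, 0, 0], [-0.19, 0, 0.18, 0, 0, 0, 0], [-0.19, 0, 0.18, 0, 0, 0, 0], [-0.27, 0, 0.32, 0, 0, 0, 0], [-0.22, 0, 0.29, 0, 0, 0, 0]])

```text
time: 23.9
tool_pos: [455.6, 166.3, 144.0]
tcp_rot: [-179.9, -25.1, -5.9]
ft_force: [0.2, 0.1, -0.1]
finger_gap: 0.3
grip_force: 0.1
```

Request:
apply_moves(deltas=[[-0.1, 0, 0.16, 0, 0, 0, 0], [0, 0, 0.1, 0, 0, 0, 0], [0, 0, 0, 0, 0, 0, 0]])

```text
time: 24.28
tool_pos: [456.7, 166.3, 136.8]
tcp_rot: [-179.9, -25.1, -5.9]
ft_force: [1.8, 0.5, -0.1]
finger_gap: -0.1
grip_force: 0.0
```

```bash
python3 -c "
from h import *
insock()"
```

```text
t 24.275 sock [-42.6   0.2 118.3] rot [ 0.14  0.13 -0.  ] F [ 1.6  0.7 -0.8] gap -0.1 J [ 22. -27. 131. -14.  54. 124.]
```

Request:
apply_moves(deltas=[[-0.2, 0, 0, 0, 0, 0, 0], [-0.1, 0, 0.1, 0, 0, 0, 0], [0, 0, 0.1, 0, 0, 0, 0], [0, 0, 0, 0, 0, 0, 0]])

```text
time: 24.78
tool_pos: [450.6, 167.1, 127.4]
tcp_rot: [-179.9, -25.1, -5.9]
ft_force: [-0.4, 0.3, 0.3]
finger_gap: -0.1
grip_force: 0.0
```

```bash
python3 -c "
from h import *
insock()"
```

```text
t 24.775 sock [-52.1   0.3 112.4] rot [ 0.15  0.11 -0.02] F [-0.2  0.2  0.4] gap -0.1 J [ 23. -28. 132. -14.  54. 125.]
```

Request:
apply_moves(deltas=[[0, 0, 0.1, 0, 0, 0, 0], [0, 0, 0, 0, 0, 0, 0], [0, 0, 0, 0, 0, 0, 0]])

```text
time: 25.15
tool_pos: [452.3, 166.7, 124.7]
tcp_rot: [-179.9, -25.1, -5.9]
ft_force: [0.3, 0.0, 0.1]
finger_gap: -0.1
grip_force: 0.0
```

Request:
apply_moves(deltas=[[0, 0, 0.1, 0, 0, 0, 0], [0, 0, 0, 0, 0, 0, 0], [0, 0, 0, 0, 0, 0, 0]])

```text
time: 25.52
tool_pos: [453.6, 166.9, 122.7]
tcp_rot: [-179.8, -25.1, -5.9]
ft_force: [-9.7, -0.8, 10.8]
finger_gap: 0.3
grip_force: 6.6
```

```bash
python3 -c "
from h import *
insock()"
```

```text
t 25.525 sock [-51.4   0.4 106.9] rot [0.15 0.13 0.  ] F [-4.1 -1.8 13.9] gap 0.3 J [ 22. -27. 132. -14.  53. 125.]
```

Request:
apply_moves(deltas=[[0, 0, 0.05, 0, 0, 0, 0], [0, 0, 0, 0, 0, 0, 0], [0, 0, 0, 0, 0, 0, 0]])

```text
time: 25.9
tool_pos: [453.8, 166.9, 122.4]
tcp_rot: [-179.9, -25.1, -5.9]
ft_force: [-28.0, -3.1, 28.5]
finger_gap: 0.1
grip_force: 18.9
```

```bash
python3 -c "
from h import *
insock()"
```

```text
t 25.9 sock [-51.3   0.5 106.5] rot [0.14 0.08 0.02] F [-12.9  -6.   37.5] gap 0.1 J [ 22. -26. 132. -14.  53. 125.]
```

Request:
apply_moves(deltas=[[0, 0, -0.3, 0, 0, 0, 0], [0, 0, -0.6, 0, 0, 0, 0], [0, 0, -0.8, 0, 0, 0, 0], [0, 0, -0.8, 0, 0, 0, 0], [0, 0, 0, 0, 0, 0, 0], [0, 0, 0, 0, 0, 0, 0]])

```text
time: 26.65
tool_pos: [422.4, 169.6, 187.8]
tcp_rot: [-179.9, -25.1, -5.9]
ft_force: [0.3, -0.6, -0.8]
finger_gap: -0.3
grip_force: 0.0
```

Run:
```python
from h import *
insock()
for n in('side','top'):
    h=cv2.cvtColor(snapshot(n)[:,:,::-1],cv2.COLOR_BGR2HSV)
    m=cv2.inRange(h,(108,130,60),(125,255,255)); k,l,st,ce=cv2.connectedComponentsWithStats(m)
    print(n,[(st[i].tolist(),ce[i].round(1).tolist()) for i in range(1,k) if st[i,4]>4])
    for th in(0.15,.08,0):
        q=[np.array([SO[0],SO[1],0])+YX*c[0]+YY*y+[0,0,c[1]] for c in(cov(th,165,50),cov(th,130)) for y in(-24,24)]
        print(th,proj(n,q).round(0).tolist())
```

```text
t 26.65 sock [-5.220e+01 -1.000e-01  1.792e+02] rot [ 0.13  0.1  -0.01] F [-0.1 -0.6 -0.9] gap -0.3 J [ 25. -37. 131. -14.  64. 125.]
side [([228, 174, 18, 30, 295], [236.1, 188.3]), ([223, 189, 6, 16, 32], [225.3, 196.8])]
0.15 [[228.0, 200.0], [223.0, 184.0], [238.0, 190.0], [233.0, 174.0]]
0.08 [[228.0, 202.0], [224.0, 187.0], [238.0, 193.0], [233.0, 177.0]]
0 [[229.0, 205.0], [225.0, 190.0], [238.0, 196.0], [233.0, 180.0]]
top [([252, 241, 21, 9, 98], [260.5, 245.0]), ([260, 251, 17, 7, 52], [267.7, 254.2])]
0.15 [[275.0, 248.0], [259.0, 252.0], [272.0, 235.0], [256.0, 239.0]]
0.08 [[275.0, 250.0], [259.0, 254.0], [272.0, 237.0], [256.0, 242.0]]
0 [[275.0, 252.0], [259.0, 256.0], [272.0, 240.0], [257.0, 244.0]]
```

```bash
python3 -c "
from bench import *
print(hand_in())"
```

```text
the job is handed in; nothing more can be done
None
```

I handed the job in at about 27 s of the 58 s allowed, but the judge returned no verdict. By contact heights the pack is on the pocket's floor and the lever is flat. The cover's catch was pressed to 37 N, and both contact and cameras show it shut. The arm is clear of everything. I did not re-measure the bystanders, but no move went near them.

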